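# Stand the reagent bottles in their spill dishes

## Task

Stand each of the four amber glass bottles upright and flat in its own blue spill dish: the square bottle in the square dish, and the round bottles in the round dishes matched by size, largest in largest, middle in middle, smallest in smallest. Set them down gently, do not drop them or tip them over, and leave the white plastic bottle and the steel beaker where they stand.

Things in the scene. Friction and masses are not known exactly. Their poses are not given: they have to be found in the camera images.
- bottle_large: Largest round amber glass reagent bottle with a paper label and a black screw cap: body 66 mm diameter, 105 mm tall overall; cap 44 mm diameter over the top 24 mm, below it a narrower 6 mm neck, then the shoulder. Origin: centre of its underside, z up. Loose, stands upright; about 340 g (varies by a third). Grip it by the cap from above, at any yaw.
- bottle_medium: Middle-sized round amber glass reagent bottle with a paper label and a black screw cap: body 48 mm diameter, 90 mm tall overall; cap 34 mm diameter over the top 24 mm, below it a narrower 6 mm neck, then the shoulder. Origin: centre of its underside, z up. Loose, stands upright; about 190 g (varies by a third). Grip it by the cap from above, at any yaw.
- bottle_small: Smallest round amber glass reagent bottle with a paper label and a black screw cap: body 30 mm diameter, 70 mm tall overall; cap 24 mm diameter over the top 24 mm, below it a narrower 6 mm neck, then the shoulder. Origin: centre of its underside, z up. Loose, stands upright; about 70 g (varies by a third). Grip it by the cap from above, at any yaw.
- bottle_square: Square amber glass reagent bottle with a paper label and a black screw cap: body 46 x 46 mm with sides along its x and y, 85 mm tall overall; round cap 32 mm diameter over the top 24 mm, below it a narrower 6 mm neck, then the shoulder. Origin: centre of its underside, z up. Loose, stands upright; about 200 g (varies by a third). Grip it by the cap from above, at any yaw.
- dish_large: Largest round blue plastic spill dish, open above: inside 82 mm diameter, outside 90 mm, wall 4 mm, rim 14 mm above the bench, flat floor 4 mm above the bench. Origin at the centre of its underside, z up. Does not move when pushed.
- dish_medium: Middle-sized round blue plastic spill dish, open above: inside 64 mm diameter, outside 72 mm, wall 4 mm, rim 14 mm above the bench, flat floor 4 mm above the bench. Origin at the centre of its underside, z up. Does not move when pushed.
- dish_small: Smallest round blue plastic spill dish, open above: inside 46 mm diameter, outside 54 mm, wall 4 mm, rim 14 mm above the bench, flat floor 4 mm above the bench. Origin at the centre of its underside, z up. Does not move when pushed.
- dish_square: Square blue plastic spill dish, open above: inside 62 x 62 mm, outside 70 x 70 mm with sides along its x and y, wall 4 mm, rim 14 mm above the bench, flat floor 4 mm above the bench. Origin at the centre of its underside, z up. Does not move when pushed. The square bottle goes in only with its sides roughly along the dish's.
- plastic_bottle: White plastic round bottle with a white cap, 56 mm diameter, 95 mm tall. Origin at the centre of its underside. Loose; not part of the job, stays where it is.
- beaker: Open steel beaker, round, 68 mm diameter at the rim, 85 mm tall. Origin at the centre of its underside. Loose; stays where it is. All listed things stand at least 100 mm apart, centre to centre. Between them lie only small things under 25 mm high, which do not matter; equipment up to 180 mm high stands along the back (x above 0.78) and sides (|y| above 0.55).
Things that resemble listed ones, but are neither listed nor needed, are in the scene too. Leave any green look-alike of the bottle_medium alone.

How it is judged:
By the outcome, as a careful person would: the job done as asked, in the order asked, and still so for the second after the job is handed in, with the robot touching nothing.
It also fails if it takes over 99 s, if anything falls off the work surface, if the arm or the gripper's body presses on something with over 40 N, if the wrist force passes 120 N, or if a joint passes its speed limit or range.

## Robot

A 6-joint arm with a two-finger parallel gripper is mounted at the origin on the work surface. World frame = base frame: x ahead of the robot, y to its left, z up, the work surface at z = 0. Lengths are in m, angles in rad, forces in N, time in s.
With the tool pointing down it reaches from about 0.275 to 0.775 m from the base axis. Payload 14.6 kg.
Tool frame: the origin (TCP) lies midway between the tips of the shut fingers; the grasp point (between the pads) lies 19 mm behind it (bot.hold_point_z is the distance from the TCP to the grasp point, in m); z points along the fingers, y is the direction in which the jaws open and shut (so a half turn about z gives the same grasp; the last joint's range is limited). The gripper opens to 85 mm and grips with 20 to 120 N. Pads are 22 mm wide; open, the fingers measure 114 mm over their backs; the gripper's body (76 mm by 85 mm) begins 54 mm behind the grasp point. The pads swing forward as they close: fully open they stand 13 mm farther back than shut.
Start: joints at [-1.362, 0.263, -0.048, 1.259, 0, 1.415], TCP at [0.187, -0.491, 0.231] pointing down, gripper open.
Joint ranges: [-2.65, 2.65], [-0.89, 1.7], [-1.18, 1.37], [-2.13, 2.11], [-1.35, 1.29], [-3.14, 3.14]. Speed limits (rad/s): [1.89, 1.89, 2.57, 2.79, 3.14, 3.14].

## Interface

Orientations are given as a unit quaternion [x, y, z, w].
In Python, from station import bot, vision, spotter gives the robot as it stands. The module is installed in compiled form; this text tells all that it offers.
- The arm moves only by the shell command python3 -m inch 'ROWS' [FORCE]. ROWS is JSON, a list of rows, each a list of 3 entries, a list of its own where there are three numbers: the shift along the tool's x, y, z normalised to -1 to 1, where 1 is 0.1 m, then the turn about the tool's z normalised to -1 to 1, where 1 is 30 degrees, then the opening, from -1 (shut) to 1 (fully open), so that 0 is half open. A call has exactly 5 rows; each row is the pose to reach, as a shift and turn from the pose measured when the call began, along the tool's axes at that moment; what a row does not reach only later rows make up. A row lasts 1/12 s, in which the tool goes at most 41.7 mm and 7.16 degrees, less where a joint would pass 70% of its speed; a pose out of reach is approached as far as the arm can. A call with a number of a shift or a turn outside -1 to 1 is refused whole. A call with a gripper value outside its range is refused whole. The fingers move at their own pace and stop on an object; FORCE is the grip in N (left out, the last holds). Time passes only in rows, so rows that repeat a pose let the fingers close, or fill a call up. It gives the time, the measured TCP pose, the force and the opening at its end, in the units of the state.
- bot.observe(): the state, without advancing time (a new reading comes with each control period).
- vision.camera(name): name is "scene" or "top" or "wrist"; returns a dict with "pixels" (480x640x3 uint8, red, green, blue), "fx", "fy", "cx", "cy" (pixels), "rvec" (rotation vector, rad) and "tvec" (3), from world to camera coordinates, as OpenCV has them; the wrist camera has in their place "hand_eye" (4x4, takes a point from camera to tool coordinates, whose origin is the TCP and whose axes are the flange's). Camera axes: x right, y down, z forward; pixel columns grow to the right and rows downward; lengths in m; the calibration is good to about 2 mm. A picture is of the moment at which its call begins: read the wrist's pose just before it. There is no depth.
- bot.close_job(): hands the job in, once; it reports no verdict.
Trained networks look in a picture, given as the dict that the camera call returned (one of the last four; its "shot" number tells which), for a name from the list of things; names that differ only in an ending like _2 or _b are one class to them, and where a whole thing is asked for, a point or a joint stands for the part that bears it (a point fixed in the world has none). Each returns a list of dicts, best first, with "conf" (0 to 1); they miss things now and then, are a little off and sometimes report something else, mostly with a low value. They report only what shows in the picture. A call takes as long as a camera call. They do not tell look-alikes from the thing itself.
- spotter.search_frame(picture, target): "centre" ([column, row] in pixels, amid what is visible of it).
- spotter.masks_of(picture, target): "pixels" (480x640 bool, what is visible of it) and "centre" ([column, row] in pixels, amid what is visible of it).
The state is a dict: "clock": time; "joint_positions": joint angles; "qvel": joint speeds; "effort": joint torques, N m; "tcp_pos": TCP position; "tool_rot": TCP orientation; "wrist_force": force on the tool from outside, world axes, zero at the start; "torque": the same for the moment, N m; "finger_gap": finger opening in m.
Only numpy, scipy, OpenCV 4.12 (cv2) and the standard library are available. Lean on these libraries where they do the work, as an engineer would, in place of code of your own. Each camera call takes 0.05 s, during which the arm holds its last target. There are 200 camera calls.

## Working session

There is one attempt and no reset: what is moved stays moved. The work goes in short steps, Python scripts to look and compute and a shell command to move; the robot and the scene stay as the last step left them, time stands still between calls to the robot, and variables do not carry over. Pictures are saved under pics/ and viewed, about 12 in all and at most 16, crops included, and the job is handed in when it is done.

```bash
mkdir -p pics; ls
cat > h.py <<'E'
import numpy as np, cv2
from scipy.spatial.transform import Rotation as R
from station import bot, vision, spotter
def shot(n,save=None):
    p=vision.camera(n)
    if save: cv2.imwrite('pics/'+save,p['pixels'][:,:,::-1])
    return p
def toworld(p,uv,z,st=None):
    d=np.array([(uv[0]-p['cx'])/p['fx'],(uv[1]-p['cy'])/p['fy'],1.])
    if 'rvec' in p:
        M=R.from_rotvec(np.ravel(p['rvec'])).as_matrix();o=-M.T@np.ravel(p['tvec']);d=M.T@d
    else:
        H=np.array(p['hand_eye']);T=R.from_quat(st['tool_rot']).as_matrix()
        o=T@H[:3,3]+np.array(st['tcp_pos']);d=T@H[:3,:3]@d
    return o+d*(z-o[2])/d[2]
E
python3 - <<'E'
from h import *
s=bot.observe();print(s['clock'],s['tcp_pos'],R.from_quat(s['tool_rot']).as_matrix().round(3).tolist(),s['finger_gap'],s['wrist_force'])
p=shot('top','top.png');q=shot('scene','scene.png')
print(p['fx'],p['rvec'],p['tvec'],q['rvec'],q['tvec'])
for n,z in [('bottle_large',.05),('bottle_medium',.045),('bottle_small',.035),('bottle_square',.04),('dish_large',.006),('dish_medium',.006),('dish_small',.006),('dish_square',.006),('plastic_bottle',.05),('beaker',.045)]:
    for nm,c in (('top',p),('scene',q)):
        for r in spotter.search_frame(c,n)[:4]:
            print(n,nm,round(r['conf'],2),np.round(r['centre']),toworld(c,r['centre'],z)[:2].round(3))
E
```

```text
pics
0.0 [ 0.18675403 -0.49033888  0.23081111] [[0.935, 0.356, -0.0], [0.356, -0.935, 0.001], [0.0, -0.001, -1.0]] 0.08527580431816803 [0.91479051 0.9975516  0.53482514]
553.3332849143954 [ 2.17005567 -2.12280922  0.17993951] [0.00172887 0.5293949  1.11768812] [ 1.20540512  2.45827743 -0.83525584] [ 0.30713212 -0.31309969  1.33790403]
bottle_large top 0.65 [385. 267.] [ 0.457 -0.118]
bottle_large scene 0.8 [287. 193.] [ 0.475 -0.108]
bottle_large scene 0.58 [475. 269.] [0.401 0.331]
bottle_medium top 0.96 [143. 195.] [0.598 0.39 ]
bottle_medium top 0.95 [117. 284.] [0.411 0.43 ]
bottle_medium top 0.62 [130. 238.] [0.505 0.41 ]
bottle_medium scene 0.84 [458. 361.] [0.596 0.396]
bottle_medium scene 0.79 [486. 331.] [0.51  0.411]
bottle_medium scene 0.67 [516. 302.] [0.419 0.429]
bottle_small top 0.8 [170. 298.] [0.384 0.322]
bottle_small scene 0.69 [474. 267.] [0.385 0.326]
bottle_square top 0.82 [459. 290.] [ 0.413 -0.272]
bottle_square scene 0.63 [249. 153.] [ 0.422 -0.277]
dish_large top 0.9 [251. 268.] [0.452 0.162]
dish_large scene 0.73 [388. 256.] [0.455 0.16 ]
dish_medium top 0.9 [222. 198.] [0.603 0.232]
dish_medium scene 0.94 [378. 323.] [0.603 0.232]
dish_small top 0.85 [502. 236.] [ 0.534 -0.377]
dish_small scene 0.67 [190. 171.] [ 0.538 -0.382]
dish_square top 0.65 [331. 180.] [ 0.648 -0.004]
dish_square scene 0.84 [274. 275.] [ 0.644 -0.007]
plastic_bottle top 0.98 [319. 247.] [0.496 0.018]
plastic_bottle scene 0.88 [326. 228.] [0.503 0.025]
plastic_bottle scene 0.2 [190. 172.] [ 0.564 -0.337]
beaker top 0.67 [428. 190.] [ 0.624 -0.209]
beaker scene 0.57 [216. 209.] [ 0.607 -0.208]
```

View pics/top.png

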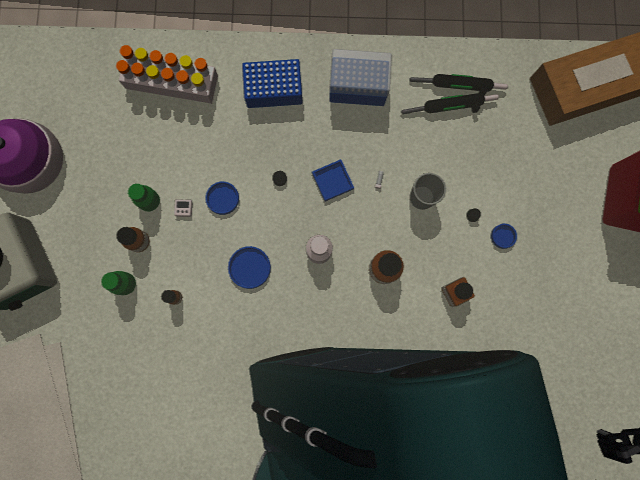

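View pics/scene.png

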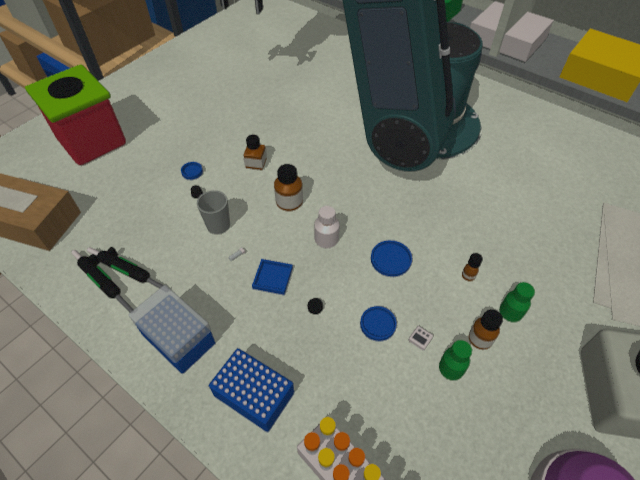

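Run:
```python
import cv2
a=cv2.imread('pics/top.png');b=cv2.imread('pics/scene.png')
x=cv2.resize(a[150:330,90:220],None,fx=3,fy=3,interpolation=2);y=cv2.resize(b[230:390,430:540],(370,540),interpolation=2)
cv2.imwrite('pics/crop.png',cv2.hconcat([x,y]))
```

```text
(no output)
```

View pics/crop.png

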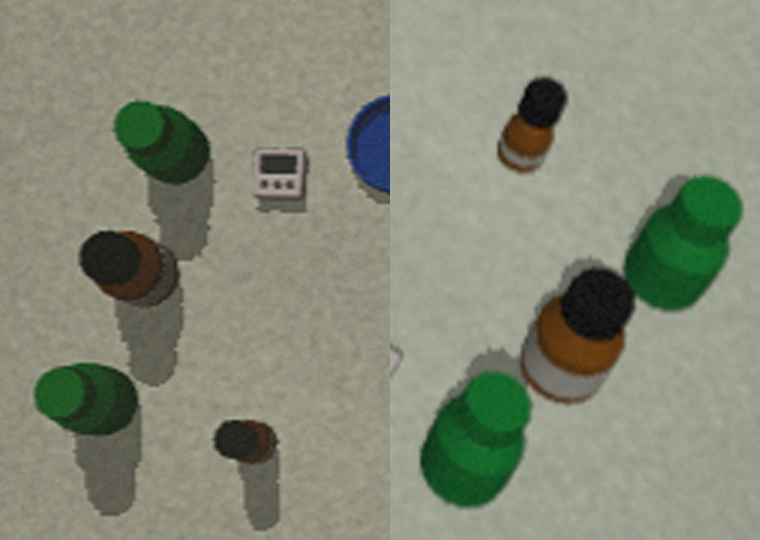

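Amber and green medium-type bottles in the top view: green (143,195), amber with black cap and label (130,238), green (117,284). I choose the amber one at (130,238), and the crop confirms it. The small amber bottle is at (170,298), the square at (459,290) and the large at (385,267). The loose black caps at (280,178) and (473,215) are irrelevant.

```bash
cat >> h.py <<'E'
def blob(mask,c,w=28):
    m=np.zeros_like(mask);x,y=map(int,c);m[max(0,y-w):y+w,max(0,x-w):x+w]=mask[max(0,y-w):y+w,max(0,x-w):x+w]
    n,l,s,cc=cv2.connectedComponentsWithStats(m.astype(np.uint8));i=1+np.argmax(s[1:,4]);return l==i,cc[i],s[i,4]
def black(p): 
    a=p['pixels'].astype(int);return (a.max(2)<60)&(a.max(2)-a.min(2)<20)
def blue(p):
    a=p['pixels'].astype(int);return (a[:,:,2]-a[:,:,0]>45)
E
python3 - <<'E'
from h import *
print([k for k in dir(bot) if k[0]!='_'],bot.hold_point_z)
p=shot('top');q=shot('scene')
caps=dict(large=(.105,(388,263),(288,174)),medium=(.09,(126,235),(491,320)),small=(.07,(168,296),(475,260)),square=(.085,(464,291),(253,142)))
for n,(H,a,b) in caps.items():
    for c,uv in((p,a),(q,b)):
        m,cc,s=blob(black(c),uv,16);print(n,cc.round(1),s,toworld(c,cc,H-.012)[:2].round(4))
for n,a,b in(('large',(251,268),(390,257)),('medium',(222,198),(378,323)),('small',(503,236),(191,171)),('square',(332,181),(273,277))):
    for c,uv in((p,a),(q,b)):
        m,cc,s=blob(blue(c),uv);w=toworld(c,cc,.009)
        v,u=np.nonzero(m);P=np.array([toworld(c,x,.012)[:2] for x in zip(u,v)],np.float32)*1000
        print('dish',n,s,w[:2].round(4),cv2.minAreaRect(P))
E
```

```text
['IKError', 'close_job', 'hold_point_z', 'observe'] 0.0187
large [389.6 264.2] 412 [ 0.4584 -0.1218]
large [286.8 173.6] 306 [ 0.4583 -0.12  ]
medium [126.4 235.7] 282 [0.5058 0.4072]
medium [491.1 319.6] 344 [0.505  0.4079]
small [168.5 296.2] 147 [0.3872 0.3201]
small [474.7 260.1] 151 [0.3875 0.3216]
square [463.5 290.6] 239 [ 0.4105 -0.2734]
square [252.5 141.5] 154 [ 0.4107 -0.2721]
dish large 1214 [0.4514 0.1655] ((455.1070861816406, 167.09434509277344), (87.3056411743164, 86.8326416015625), 2.0402238368988037)
dish large 1162 [0.4553 0.1684] ((455.6647033691406, 168.85939025878906), (93.68567657470703, 87.3940200805664), 33.960750579833984)
dish medium 684 [0.6011 0.2307] ((605.3125610351562, 231.6813201904297), (68.733154296875, 66.93064880371094), 2.5488357543945312)
dish medium 977 [0.6042 0.233 ] ((604.9376831054688, 232.9578857421875), (74.41517639160156, 70.30132293701172), 0.607213020324707)
dish small 374 [ 0.5325 -0.38  ] ((534.15966796875, -380.6651611328125), (50.109031677246094, 50.37789535522461), 1.3016765117645264)
dish small 297 [ 0.5354 -0.3776] ((537.2124633789062, -375.4867858886719), (59.77672576904297, 50.176422119140625), 46.21930694580078)
dish square 854 [ 0.6466 -0.0086] ((649.555908203125, -8.093997955322266), (69.49785614013672, 70.06689453125), 25.219350814819336)
dish square 1006 [ 0.6504 -0.0059] ((650.7640380859375, -5.117622375488281), (75.50640869140625, 70.85057067871094), 25.0627384185791)
```

```bash
python3 -m inch '[[[0,0,0],0.24,0],[[0,0,0],0.47,0],[[0,0,0],0.69,0],[[0,0,0],0.69,0],[[0,0,0],0.69,0]]' 30
```

```text
clock: 1.62
tcp_pos: [0.1868, -0.4906, 0.2313]
tool_rot: [1.0, 0.003, -0.0, -0.0]
wrist_force: [-0.7, 0.3, -0.0]
finger_gap: 0.0427
```

```bash
python3 -m inch '[[[0.25,-0.25,0],0,0.4],[[0.5,-0.5,0],0,0.4],[[0.75,-0.75,0],0,0.4],[[1,-0.98,0],0,0.4],[[1,-0.98,0],0,0.4]]'|head -2
python3 -m inch '[[[0.25,-0.25,0],0,0.4],[[0.5,-0.5,0],0,0.4],[[0.75,-0.75,0],0,0.4],[[1,-0.98,0],0,0.4],[[1,-0.98,0],0,0.4]]'|head -2
python3 - <<'E'
from h import *
s=bot.observe();p=shot('wrist','w1.png');print(s['tcp_pos'],s['qvel'],p['hand_eye'],p['fx'])
E
```

```text
clock: 2.03
tcp_pos: [0.289, -0.3885, 0.2316]
clock: 2.45
tcp_pos: [0.3903, -0.2859, 0.2319]
[ 0.39034927 -0.28590274  0.23188934] [-0.08551727 -0.00151108 -0.00357812 -0.00390374 -0.02684774 -0.1095461 ] [[ 4.71879439e-04 -9.57742962e-01 -2.87625095e-01  7.12684466e-02]
 [ 9.99999863e-01  5.16601206e-04 -7.95890062e-05  7.13468483e-04]
 [ 2.24813282e-04 -2.87625018e-01  9.57743075e-01 -1.42789990e-01]
 [ 0.00000000e+00  0.00000000e+00  0.00000000e+00  1.00000000e+00]] 339.45695347674325
```

View pics/w1.png

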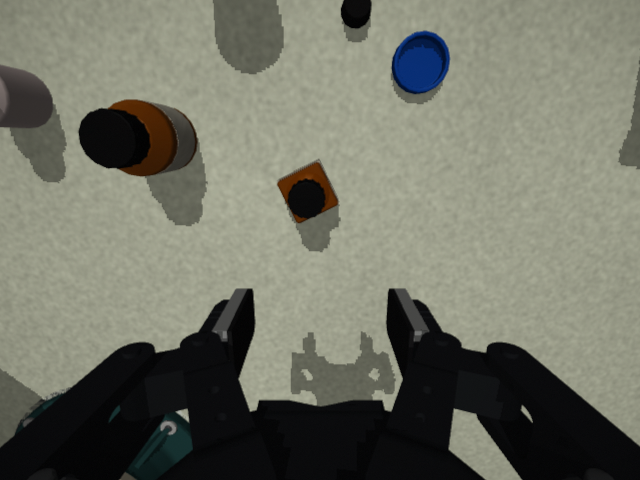

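The square bottle's body is at (308,192), rotated by about 25–30°. The small dish is at (420,62) and the large bottle at the left.

```bash
cat >> h.py <<'E'
def orange(p):
    a=p['pixels'].astype(int);return (a[:,:,0]-a[:,:,2]>45)
E
python3 - <<'E'
from h import *
s=bot.observe();p=shot('wrist')
m,cc,n=blob(orange(p)|black(p),(308,192),40)
v,u=np.nonzero(m);P=np.array([toworld(p,x,.055,s)[:2] for x in zip(u,v)],np.float32)*1000
print(n,cv2.minAreaRect(P))
m,cc,n=blob(black(p),(308,197),28);print(n,cc,toworld(p,cc,.073,s))
m,cc,n=blob(blue(p),(420,62),50);print('dish small',toworld(p,cc,.009,s))
print(s['tcp_pos'])
E
```

```text
2099 ((410.512451171875, -273.97393798828125), (44.866886138916016, 43.86221694946289), 27.997638702392578)
1114 [304.25224417 196.96588869] [ 0.40873677 -0.27328356  0.073     ]
dish small [ 0.53371922 -0.38041317  0.009     ]
[ 0.38904994 -0.287437    0.23179461]
```

```bash
python3 -m inch '[[[0.1,-0.07,0.2],0,0.4],[[0.21,-0.14,0.4],0,0.4],[[0.21,-0.14,0.65],0,0.4],[[0.21,-0.14,0.9],0,0.4],[[0.21,-0.14,0.9],0,0.4]]'
python3 -m inch '[[[0,0,0],0,0.4],[[0,0,0],0,0.4],[[0,0,0],0,0.4],[[0,0,0],0,0.4],[[0,0,0],0,0.4]]'
python3 - <<'E'
from h import *
s=bot.observe();print(s['tcp_pos'],s['tool_rot'])
E
```

```text
clock: 2.97
tcp_pos: [0.4068, -0.2736, 0.1383]
tool_rot: [1.0, 0.01, -0.002, -0.002]
wrist_force: [0.6, 0.7, -0.5]
finger_gap: 0.0596
clock: 3.38
tcp_pos: [0.4071, -0.274, 0.1391]
tool_rot: [1.0, 0.01, -0.001, -0.002]
wrist_force: [-0.0, 0.3, 0.2]
finger_gap: 0.0599
[ 0.40710785 -0.27404607  0.13914642] [ 0.99994439  0.01037359 -0.00107294 -0.00156459]
```

```bash
python3 -m inch '[[[0.03,0,0.25],0,0.4],[[0.03,0,0.5],0,0.4],[[0.03,0,0.7],0,0.4],[[0.03,0,0.85],0,0.4],[[0.03,0,0.85],0,0.4]]'
python3 -m inch '[[[0,0,0],0,-0.5],[[0,0,0],0,-0.5],[[0,0,0],0,-0.5],[[0,0,0],0,-0.5],[[0,0,0],0,-0.5]]' 40
```

```text
clock: 3.8
tcp_pos: [0.409, -0.2728, 0.0523]
tool_rot: [1.0, 0.01, -0.002, -0.003]
wrist_force: [-0.4, 1.1, -1.1]
finger_gap: 0.0599
clock: 4.22
tcp_pos: [0.4095, -0.2732, 0.0533]
tool_rot: [1.0, 0.011, -0.002, -0.002]
wrist_force: [-0.6, 1.9, 7.6]
finger_gap: 0.0311
```

```bash
cat > go.py <<'E'
import sys
from h import *
s=bot.observe();T=R.from_quat(s['tool_rot']);t=np.array(list(map(float,sys.argv[1:4])))
M=T.as_matrix();print('tcp',np.round(s['tcp_pos'],4),'yaw',round(np.degrees(np.arctan2(M[1,0],M[0,0])),1),'gap',round(s['finger_gap'],4),'F',np.round(s['wrist_force'],1),'need(units)',(M.T@(t-s['tcp_pos'])*10).round(2))
E
python3 -m inch '[[[0,0,-0.1],0,-0.5],[[0,0,-0.35],0,-0.5],[[0,0,-0.6],0,-0.5],[[0,0,-0.85],0,-0.5],[[0,0,-1],0,-0.5]]'
python3 go.py .65 -.007 .2
```

```text
clock: 4.63
tcp_pos: [0.4103, -0.2741, 0.1562]
tool_rot: [1.0, 0.011, -0.001, -0.001]
wrist_force: [0.1, -1.1, -2.3]
finger_gap: 0.0308
tcp [ 0.4103 -0.2741  0.1562] yaw 1.2 gap 0.0308 F [ 0.1 -1.1 -2.3] need(units) [ 2.45 -2.62 -0.44]
```

```bash
python3 -m inch '[[[0.05,-0.05,-0.2],0,-0.5],[[0.25,-0.25,-0.44],0.05,-0.5],[[0.5,-0.5,-0.44],0.1,-0.5],[[0.75,-0.75,-0.44],0.1,-0.5],[[1,-1,-0.44],0.1,-0.5]]' | head -2
python3 -m inch '[[[0.25,-0.25,0],0,-0.5],[[0.45,-0.5,0],0,-0.5],[[0.65,-0.7,0],0,-0.5],[[0.8,-0.85,0],0,-0.5],[[0.9,-1,0],0,-0.5]]' |head -2
python3 go.py .65 -.007 .2
```

```text
clock: 5.05
tcp_pos: [0.5092, -0.171, 0.2014]
clock: 5.47
tcp_pos: [0.6037, -0.0726, 0.2017]
tcp [ 0.6037 -0.0726  0.2017] yaw -1.8 gap 0.0308 F [ 0.3 -0.1 -3.2] need(units) [ 0.44 -0.67  0.02]
```

```bash
python3 -m inch '[[[0.15,-0.2,0],0,-0.5],[[0.3,-0.4,0],0,-0.5],[[0.4,-0.6,0],0,-0.5],[[0.44,-0.67,0],0,-0.5],[[0.44,-0.67,0],0,-0.5]]' |head -2
python3 -m inch '[[[0,0,0.2],0,-0.5],[[0,0,0.4],0,-0.5],[[0,0,0.6],0,-0.5],[[0,0,0.8],0,-0.5],[[0,0,0.8],0,-0.5]]' |head -2
python3 go.py .65 -.007 .0583
python3 - <<'E'
from h import *
s=bot.observe();p=shot('wrist','w2.png');cv2.imwrite('pics/w2.png',p['pixels'][60:380,160:480,::-1])
E
```

```text
clock: 5.88
tcp_pos: [0.6502, -0.0055, 0.2018]
clock: 6.3
tcp_pos: [0.648, -0.0063, 0.1186]
tcp [ 0.648  -0.0063  0.1186] yaw -1.7 gap 0.0309 F [ 0.3  0.3 -3.5] need(units) [0.02 0.01 0.6 ]
```

View pics/w2.png

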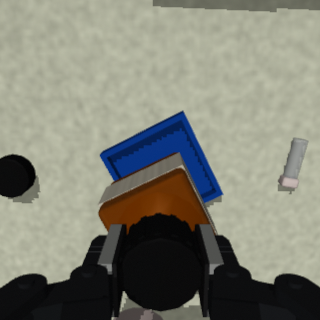

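The square bottle, held by its cap, lines up with the sides of the square dish. I'm lowering it.

```bash
python3 -m inch '[[[0.02,0.01,0.15],0,-0.5],[[0.02,0.01,0.3],0,-0.5],[[0.02,0.01,0.42],0,-0.5],[[0.02,0.01,0.5],0,-0.5],[[0.02,0.01,0.5],0,-0.5]]' |head -2
python3 go.py .65 -.007 .0575
```

```text
clock: 6.77
tcp_pos: [0.6503, -0.0076, 0.0706]
tcp [ 0.6503 -0.0076  0.0706] yaw -1.7 gap 0.0311 F [-1.  -1.1 -2.2] need(units) [-0.   -0.01  0.13]
```

```bash
python3 -m inch '[[[0,0,0.03],0,-0.5],[[0,0,0.06],0,-0.5],[[0,0,0.09],0,-0.5],[[0,0,0.12],0,-0.5],[[0,0,0.12],0,-0.5]]'
python3 -m inch '[[[0,0,0.0],0,-0.5],[[0,0,0.0],0,-0.5],[[0,0,0.00],0,-0.5],[[0,0,0.0],0,-0.5],[[0,0,0],0,-0.5]]'
```

```text
clock: 7.18
tcp_pos: [0.6501, -0.0076, 0.0582]
tool_rot: [1.0, -0.015, -0.002, -0.001]
wrist_force: [-0.4, -0.0, -3.2]
finger_gap: 0.0309
clock: 7.6
tcp_pos: [0.6501, -0.0076, 0.0583]
tool_rot: [1.0, -0.015, -0.002, -0.001]
wrist_force: [-0.0, -0.1, -3.1]
finger_gap: 0.0309
```

```bash
for i in 1 ; do python3 -m inch '[[[0,0,0.005],0,-0.5],[[0,0,0.01],0,-0.5],[[0,0,0.015],0,-0.5],[[0,0,0.015],0,-0.5],[[0,0,0.015],0,-0.5]]'; done
```

```text
clock: 8.02
tcp_pos: [0.6503, -0.0075, 0.0573]
tool_rot: [1.0, -0.015, -0.001, -0.001]
wrist_force: [-2.1, 1.4, 5.7]
finger_gap: 0.031
```

Contact made, so I release and rise.

```bash
python3 -m inch '[[[0,0,0],0,0],[[0,0,0],0,0.3],[[0,0,0],0,0.4],[[0,0,0],0,0.4],[[0,0,-0.05],0,0.4]]'
python3 -m inch '[[[0,0,-0.1],0,0.4],[[0,0,-0.35],0,0.4],[[0,0,-0.6],0,0.4],[[0,0,-0.85],0,0.4],[[0,0,-1],0,0.4]]'|head -2
python3 go.py .4585 -.121 .2
```

```text
clock: 8.43
tcp_pos: [0.6498, -0.0075, 0.0616]
tool_rot: [1.0, -0.015, -0.002, -0.001]
wrist_force: [-0.5, 0.1, -0.4]
finger_gap: 0.0595
clock: 8.85
tcp_pos: [0.6509, -0.0078, 0.1653]
tcp [ 0.6509 -0.0078  0.1653] yaw -1.7 gap 0.0597 F [ 0.2 -1.   0.1] need(units) [-1.89  1.19 -0.35]
```

```bash
python3 -m inch '[[[-0.1,0.05,-0.1],0,0.7],[[-0.3,0.2,-0.35],0,0.7],[[-0.5,0.35,-0.35],0,0.7],[[-0.75,0.5,-0.35],0,0.7],[[-0.9,0.6,-0.35],0,0.7]]'|head -2
python3 - <<'E'
from h import *
s=bot.observe();p=shot('wrist','w3.png')
m,cc,n=blob(black(p),spotter.search_frame(p,'bottle_square')[0]['centre'],30);print(cc,toworld(p,cc,.077,s))
E
python3 -m inch '[[[-0.2,0.1,0],0,0.7],[[-0.5,0.3,0],0,0.7],[[-0.7,0.45,0],0,0.7],[[-0.9,0.6,0],0,0.7],[[-1,0.6,0],0,0.7]]'|head -2
python3 go.py .4585 -.121 .074
```

```text
clock: 9.27
tcp_pos: [0.5566, -0.066, 0.2011]
[236.20737074 106.67931793] [ 0.65083501 -0.0077256   0.077     ]
clock: 9.78
tcp_pos: [0.4529, -0.1243, 0.2017]
tcp [ 0.4529 -0.1243  0.2017] yaw -1.9 gap 0.0726 F [0.2 0.1 0.2] need(units) [ 0.06 -0.03  1.28]
```

View pics/w3.png

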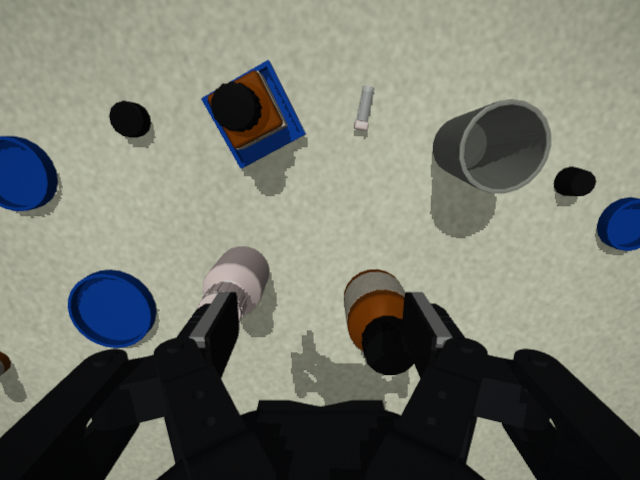

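The square bottle stands in its dish at (245,110). Next is the large bottle.

```bash
python3 -m inch '[[[0.03,-0.02,0.1],0,0.7],[[0.06,-0.03,0.3],0,0.7],[[0.06,-0.03,0.5],0,0.7],[[0.06,-0.03,0.6],0,0.7],[[0.06,-0.03,0.6],0,0.7]]'|head -2
python3 go.py .4585 -.121 .077
```

```text
clock: 10.2
tcp_pos: [0.4581, -0.1207, 0.1401]
tcp [ 0.4581 -0.1207  0.1401] yaw -1.9 gap 0.0725 F [ 0.5  0.2 -0.3] need(units) [0.01 0.   0.63]
```

```bash
python3 -m inch '[[[0,0,0.2],0,0.7],[[0,0,0.4],0,0.7],[[0,0,0.55],0,0.7],[[0,0,0.62],0,0.7],[[0,0,0.62],0,0.7]]'
python3 -m inch '[[[0,0,0],0,-0.3],[[0,0,0],0,-0.3],[[0,0,0],0,-0.3],[[0,0,0],0,-0.3],[[0,0,0],0,-0.3]]' 60
```

```text
clock: 10.62
tcp_pos: [0.4576, -0.1203, 0.0777]
tool_rot: [1.0, -0.016, -0.003, -0.001]
wrist_force: [-0.3, -0.4, 0.4]
finger_gap: 0.0723
clock: 11.03
tcp_pos: [0.4584, -0.1206, 0.079]
tool_rot: [1.0, -0.016, -0.001, -0.001]
wrist_force: [-1.2, 0.0, 7.3]
finger_gap: 0.0424
```

```bash
python3 -m inch '[[[0,0,-0.1],0,-0.3],[[0,0,-0.3],0,-0.3],[[0,0,-0.55],0,-0.3],[[0,0,-0.8],0,-0.3],[[0,0,-1],0,-0.3]]'
python3 go.py .455 .168 .22
```

```text
clock: 11.45
tcp_pos: [0.4589, -0.1208, 0.1814]
tool_rot: [1.0, -0.016, -0.001, -0.0]
wrist_force: [-0.2, 0.5, -2.0]
finger_gap: 0.0421
tcp [ 0.4589 -0.1208  0.1814] yaw -1.9 gap 0.0421 F [-0.2  0.5 -2. ] need(units) [-0.13 -2.89 -0.38]
```

```bash
python3 -m inch '[[[0,0,-0.2],0,-0.3],[[0,-0.2,-0.38],0,-0.3],[[0,-0.45,-0.38],0,-0.3],[[-0.04,-0.7,-0.38],0,-0.3],[[-0.04,-0.95,-0.38],0,-0.3]]'|head -2
python3 -m inch '[[[0,-0.25,0],0,-0.3],[[0,-0.5,0],0,-0.3],[[0,-0.75,0],0,-0.3],[[-0.04,-1,0],0,-0.3],[[-0.04,-1,0],0,-0.3]]'|head -2
python3 go.py .455 .168 .22
```

```text
clock: 11.87
tcp_pos: [0.4576, -0.0248, 0.2205]
clock: 12.28
tcp_pos: [0.4562, 0.0726, 0.2212]
tcp [0.4562 0.0726 0.2212] yaw -1.2 gap 0.0422 F [-0.3 -0.7 -2.5] need(units) [-0.03 -0.95  0.02]
```

```bash
python3 -m inch '[[[0,-0.25,0],0,-0.3],[[0,-0.5,0],0,-0.3],[[0,-0.75,0],0,-0.3],[[-0.02,-0.95,0],0,-0.3],[[-0.02,-0.95,0],0,-0.3]]'|head -2
python3 -m inch '[[[0,0,0.2],0,-0.3],[[0,0,0.45],0,-0.3],[[0,0,0.7],0,-0.3],[[0,0,0.9],0,-0.3],[[0,0,0.9],0,-0.3]]'|head -2
python3 go.py .455 .168 .0835
python3 - <<'E'
from h import *
s=bot.observe();p=shot('wrist','w4.png');cv2.imwrite('pics/w4.png',p['pixels'][60:380,160:480,::-1])
E
```

```text
clock: 12.7
tcp_pos: [0.4582, 0.1059, 0.2218]
clock: 13.12
tcp_pos: [0.4561, 0.1069, 0.1288]
tcp [0.4561 0.1069 0.1288] yaw 1.9 gap 0.0422 F [-0.2 -0.9 -4.1] need(units) [ 0.01 -0.59  0.48]
```

View pics/w4.png

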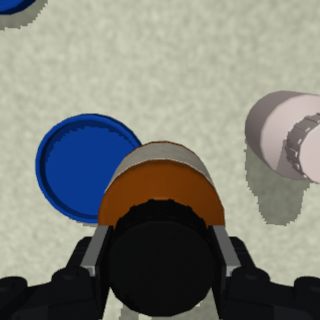

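The lateral move fell short: the bottle is 6 cm to the right of the dish, with its underside about 5 cm up. I'll check the joints.

```bash
python3 - <<'E'
from h import *
s=bot.observe();print(np.round(s['joint_positions'],3),np.round(s['qvel'],3),np.round(s['effort'],1),s['tcp_pos'])
E
python3 -m inch '[[[0,0,-0.2],0,-0.3],[[0,-0.1,-0.2],0,-0.3],[[0,-0.2,-0.2],0,-0.3],[[0,-0.2,-0.2],0,-0.3],[[0,-0.2,-0.2],0,-0.3]]'|head -2
python3 - <<'E'
from h import *
s=bot.observe();print(np.round(s['joint_positions'],3),s['tcp_pos'])
E
```

```text
[ 0.033  0.226 -0.386  0.963  0.038  3.141] [ 0.003 -0.026  0.063  0.043  0.001 -0.001] [ -0.  -54.5  32.9  -1.6   0.2   0. ] [0.45700321 0.10699754 0.13082346]
clock: 13.58
tcp_pos: [0.4569, 0.1159, 0.1516]
[ 0.047  0.213 -0.343  1.019  0.046  3.141] [0.45693669 0.11586149 0.15156151]
```

Joint 6 is at its limit of 3.14, so I turn the tool back by 30° (the bottle is round) while moving over.

```bash
python3 -m inch '[[[0,-0.05,0],-0.2,-0.3],[[0,-0.15,0],-0.4,-0.3],[[0,-0.3,0],-0.6,-0.3],[[0,-0.45,0],-0.8,-0.3],[[-0.02,-0.52,0],-1,-0.3]]'
python3 go.py .455 .168 .0835
```

```text
clock: 14.0
tcp_pos: [0.4524, 0.1688, 0.1537]
tool_rot: [0.958, 0.285, 0.004, -0.023]
wrist_force: [0.4, -0.1, -2.7]
finger_gap: 0.0425
tcp [0.4524 0.1688 0.1537] yaw 33.0 gap 0.0425 F [ 0.4 -0.1 -2.7] need(units) [0.   0.05 0.7 ]
```

```bash
python3 -m inch '[[[0,0.03,0.1],0,-0.3],[[0,0.03,0.2],0,-0.3],[[0,0.03,0.3],0,-0.3],[[0,0.03,0.3],0,-0.3],[[0,0.03,0.3],0,-0.3]]'
python3 - <<'E'
from h import *
s=bot.observe();M=R.from_quat(s['tool_rot']).as_matrix();print(M[:,2].round(4),np.round(s['joint_positions'],3))
E
python3 go.py .455 .168 .0835
```

```text
clock: 14.42
tcp_pos: [0.4534, 0.1676, 0.1233]
tool_rot: [0.958, 0.285, 0.003, -0.023]
wrist_force: [0.9, 0.3, -2.5]
finger_gap: 0.0423
[-0.0074  0.0452 -0.9989] [ 0.158  0.251 -0.373  0.947  0.046  2.722]
tcp [0.4534 0.1676 0.1233] yaw 33.0 gap 0.0423 F [ 0.9  0.3 -2.5] need(units) [0.01 0.02 0.4 ]
```

The tool picked up a 2.6° lean toward +y when it hit the joint limit. I turn the jaws to close along x, so the bottle can pivot flat between the pads on contact and later grasps aren't affected by the lean.

```bash
python3 -m inch '[[[0,0,0],-0.2,-0.3],[[0,0,0],-0.4,-0.3],[[0,0,0],-0.6,-0.3],[[0,0,0],-0.8,-0.3],[[0,0,0],-0.95,-0.3]]'
python3 -m inch '[[[0,0,0],-0.2,-0.3],[[0,0,0],-0.4,-0.3],[[0,0,0],-0.6,-0.3],[[0,0,0],-0.8,-0.3],[[0,0,0],-0.95,-0.3]]'
python3 go.py .455 .166 .0925
```

```text
clock: 14.83
tcp_pos: [0.4538, 0.1676, 0.124]
tool_rot: [0.857, 0.514, 0.009, -0.021]
wrist_force: [-0.1, 1.1, -2.4]
finger_gap: 0.0422
clock: 15.25
tcp_pos: [0.4541, 0.1675, 0.1247]
tool_rot: [0.703, 0.711, 0.014, -0.018]
wrist_force: [0.2, 0.4, -2.4]
finger_gap: 0.0422
tcp [0.4541 0.1675 0.1247] yaw 90.7 gap 0.0422 F [ 0.2  0.4 -2.4] need(units) [-0.03  0.01  0.32]
```

```bash
python3 -m inch '[[[-0.03,0.01,0.1],0,-0.3],[[-0.03,0.01,0.2],0,-0.3],[[-0.03,0.01,0.28],0,-0.3],[[-0.03,0.01,0.33],0,-0.3],[[-0.03,0.01,0.33],0,-0.3]]'
python3 -m inch '[[[0,0,0.02],0,-0.3],[[0,0,0.04],0,-0.3],[[0,0,0.05],0,-0.3],[[0,0,0.06],0,-0.3],[[0,0,0.06],0,-0.3]]'
```

```text
clock: 15.67
tcp_pos: [0.4546, 0.166, 0.091]
tool_rot: [0.703, 0.711, 0.014, -0.018]
wrist_force: [-0.5, -0.3, -2.9]
finger_gap: 0.0423
clock: 16.08
tcp_pos: [0.4545, 0.1663, 0.085]
tool_rot: [0.703, 0.711, 0.014, -0.018]
wrist_force: [-0.0, 0.3, -3.2]
finger_gap: 0.0425
```

```bash
python3 -m inch '[[[0,0,0.005],0,-0.3],[[0,0,0.01],0,-0.3],[[0,0,0.01],0,-0.3],[[0,0,0.01],0,-0.3],[[0,0,0.01],0,-0.3]]'
```

```text
clock: 16.5
tcp_pos: [0.4547, 0.1664, 0.0842]
tool_rot: [0.703, 0.711, 0.014, -0.018]
wrist_force: [-0.2, 0.4, 1.7]
finger_gap: 0.0424
```

```bash
python3 -m inch '[[[0,0,0.005],0,-0.3],[[0,0,0.01],0,-0.3],[[0,0,0.01],0,-0.3],[[0,0,0.01],0,-0.3],[[0,0,0.01],0,-0.3]]' 20
```

```text
clock: 16.92
tcp_pos: [0.4548, 0.1669, 0.0839]
tool_rot: [0.703, 0.711, 0.015, -0.018]
wrist_force: [-4.2, 2.8, 15.5]
finger_gap: 0.0424
```

```bash
python3 -m inch '[[[0,0,0],0,0.1],[[0,0,0],0,0.1],[[0,0,0],0,0.3],[[0,0,0],0,0.4],[[0,0,0],0,0.5]]'
python3 -m inch '[[[0,0,-0.1],0,0.5],[[0,0,-0.3],0,0.5],[[0,0,-0.55],0,0.5],[[0,0,-0.8],0,0.5],[[0,0,-1],0,0.5]]'
python3 - <<'E'
from h import *
p=shot('top');m,cc,n=blob(black(p),(245,262),20);print(cc,toworld(p,cc,.097))
cv2.imwrite('pics/t2.png',cv2.resize(p['pixels'][120:320,90:390,::-1],None,fx=2.4,fy=2.4))
E
python3 go.py .5055 .4075 .2
```

```text
clock: 17.33
tcp_pos: [0.4548, 0.1668, 0.0838]
tool_rot: [0.703, 0.711, 0.015, -0.018]
wrist_force: [0.6, 0.1, -0.7]
finger_gap: 0.0638
clock: 17.75
tcp_pos: [0.4555, 0.1621, 0.1853]
tool_rot: [0.703, 0.711, 0.015, -0.018]
wrist_force: [1.1, 0.2, -0.2]
finger_gap: 0.0643
[248.79095355 264.87530562] [0.45059175 0.1564474  0.097     ]
tcp [0.4568 0.1622 0.1883] yaw 90.7 gap 0.0641 F [-0.7 -0.2  5. ] need(units) [ 2.45  0.52 -0.  ]
```

View pics/t2.png

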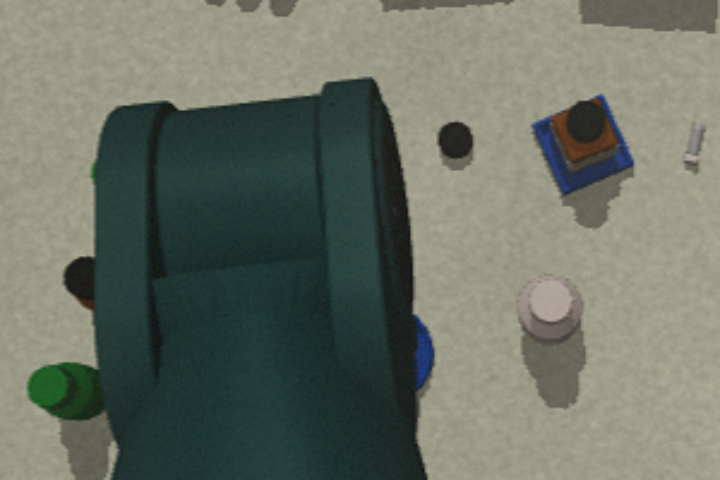

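```bash
python3 -m inch '[[[0.2,0.04,0],0,0.2],[[0.45,0.1,0],0,0.2],[[0.7,0.15,0],0,0.2],[[0.9,0.2,0],0,0.2],[[1,0.21,0],0,0.2]]'|head -2
python3 -m inch '[[[0.2,0.04,0],0,0.2],[[0.45,0.1,0],0,0.2],[[0.7,0.15,0],0,0.2],[[0.9,0.2,0],0,0.2],[[0.9,0.2,0],0,0.2]]'|head -2
python3 - <<'E'
from h import *
s=bot.observe();p=shot('wrist','w5.png')
print(s['tcp_pos'],[(r['conf'],r['centre']) for r in spotter.search_frame(p,'bottle_medium')])
E
python3 go.py .5055 .4075 .12
```

```text
clock: 18.22
tcp_pos: [0.477, 0.2642, 0.1928]
clock: 18.63
tcp_pos: [0.4961, 0.3569, 0.1964]
[0.49613739 0.35690808 0.19637776] [(0.83, [437.7, 195.6]), (0.82, [223.1, 144.1])]
tcp [0.4955 0.3544 0.1964] yaw 90.8 gap 0.0507 F [-0.1 -0.6 -0.2] need(units) [0.49 0.11 0.79]
```

View pics/w5.png

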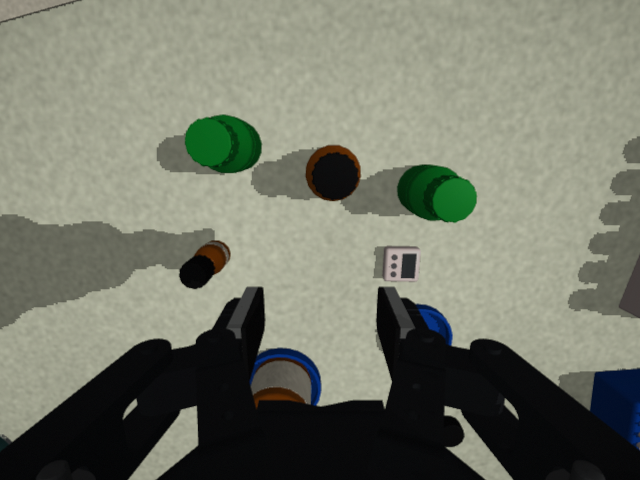

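The amber medium bottle is at (333,172), between the greens at (225,143) and (437,192). The large bottle stands in its dish at (280,390).

```bash
python3 -m inch '[[[0.2,0.04,0],0,0.2],[[0.4,0.1,0.1],0,0.2],[[0.49,0.11,0.3],0,0.2],[[0.49,0.11,0.5],0,0.2],[[0.49,0.11,0.7],0,0.2]]'|head -2
python3 go.py .5055 .4075 .063
python3 - <<'E'
from h import *
s=bot.observe();p=shot('wrist');m,cc,n=blob(black(p)&(np.arange(480)[:,None]<330),(320,300),45);print(cc,n,toworld(p,cc,.078,s))
E
```

```text
clock: 19.15
tcp_pos: [0.5057, 0.4061, 0.1279]
tcp [0.5057 0.4061 0.1279] yaw 90.8 gap 0.051 F [ 0.6 -0.1 -0.2] need(units) [-0.02 -0.    0.65]
[320.81033665 273.30772878] 2109 [0.50414548 0.40118682 0.078     ]
```

```bash
python3 -m inch '[[[-0.01,0,0.2],0,0.2],[[-0.02,0,0.4],0,0.2],[[-0.02,0,0.55],0,0.2],[[-0.02,0,0.65],0,0.2],[[-0.02,0,0.65],0,0.2]]'
python3 -m inch '[[[0,0,0],0,-0.5],[[0,0,0],0,-0.5],[[0,0,0],0,-0.5],[[0,0,0],0,-0.5],[[0,0,0],0,-0.5]]' 50
python3 -m inch '[[[0,0,-0.1],0,-0.5],[[0,0,-0.3],0,-0.5],[[0,0,-0.55],0,-0.5],[[0,0,-0.8],0,-0.5],[[0,0,-1],0,-0.5]]'
python3 go.py .605 .232 .2
```

```text
clock: 19.62
tcp_pos: [0.5032, 0.4047, 0.0577]
tool_rot: [0.702, 0.712, 0.012, -0.018]
wrist_force: [0.2, 0.4, -0.3]
finger_gap: 0.0512
clock: 20.03
tcp_pos: [0.5037, 0.405, 0.0586]
tool_rot: [0.702, 0.712, 0.013, -0.018]
wrist_force: [1.0, -0.9, 5.5]
finger_gap: 0.0322
clock: 20.45
tcp_pos: [0.5044, 0.4007, 0.1611]
tool_rot: [0.702, 0.712, 0.014, -0.017]
wrist_force: [0.3, 0.0, -2.0]
finger_gap: 0.0324
tcp [0.5044 0.4007 0.1611] yaw 90.7 gap 0.0324 F [ 0.3  0.  -2. ] need(units) [-1.68  0.98 -0.47]
```

```bash
python3 -m inch '[[[0,0,-0.2],0,-0.5],[[-0.2,0,-0.4],0,-0.5],[[-0.4,0.1,-0.45],0,-0.5],[[-0.65,0.3,-0.45],0,-0.5],[[-0.9,0.5,-0.45],0,-0.5]]'|head -2
python3 -m inch '[[[-0.2,0.1,0],0,-0.5],[[-0.4,0.25,0],0,-0.5],[[-0.6,0.4,0],0,-0.5],[[-0.75,0.48,0],0,-0.5],[[-0.8,0.48,0],0,-0.5]]'|head -2
python3 go.py .605 .2295 .1
```

```text
clock: 20.87
tcp_pos: [0.556, 0.3089, 0.2035]
clock: 21.28
tcp_pos: [0.6064, 0.2274, 0.2]
tcp [0.6064 0.2274 0.2   ] yaw 90.7 gap 0.0326 F [ 0.1 -0.1 -1.1] need(units) [-0.02 -0.01  1.  ]
```

```bash
python3 -m inch '[[[0,0,0.2],0,-0.5],[[-0.01,-0.01,0.45],0,-0.5],[[-0.02,-0.01,0.7],0,-0.5],[[-0.02,-0.01,0.9],0,-0.5],[[-0.02,-0.01,1],0,-0.5]]'|head -2
python3 go.py .605 .2295 .065
python3 - <<'E'
from h import *
s=bot.observe();p=shot('wrist','w6.png');cv2.imwrite('pics/w6.png',p['pixels'][60:380,160:480,::-1])
E
```

```text
clock: 21.7
tcp_pos: [0.6035, 0.23, 0.0982]
tcp [0.6035 0.23   0.0982] yaw 90.7 gap 0.033 F [-0.2  0.4 -1.7] need(units) [-0.02  0.02  0.33]
```

View pics/w6.png

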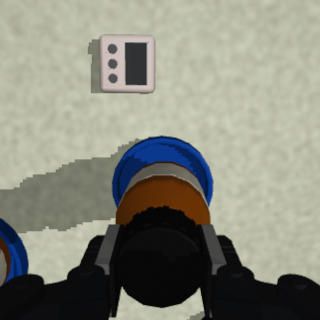

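The medium bottle is centred over the medium dish. I'm lowering it.

```bash
python3 -m inch '[[[0,0.01,0.1],0,-0.5],[[-0.02,0.02,0.2],0,-0.5],[[-0.02,0.02,0.27],0,-0.5],[[-0.02,0.02,0.32],0,-0.5],[[-0.02,0.02,0.32],0,-0.5]]'
python3 -m inch '[[[0,0,0.005],0,-0.5],[[0,0,0.01],0,-0.5],[[0,0,0.015],0,-0.5],[[0,0,0.015],0,-0.5],[[0,0,0.015],0,-0.5]]'
```

```text
clock: 22.17
tcp_pos: [0.6047, 0.2293, 0.0645]
tool_rot: [0.702, 0.711, 0.012, -0.018]
wrist_force: [-0.8, -0.6, -2.4]
finger_gap: 0.0326
clock: 22.58
tcp_pos: [0.6049, 0.2294, 0.0632]
tool_rot: [0.702, 0.711, 0.012, -0.018]
wrist_force: [0.3, 0.6, -1.9]
finger_gap: 0.0326
```

```bash
python3 -m inch '[[[0,0,0.005],0,-0.5],[[0,0,0.01],0,-0.5],[[0,0,0.01],0,-0.5],[[0,0,0.01],0,-0.5],[[0,0,0.01],0,-0.5]]'
```

```text
clock: 23.0
tcp_pos: [0.6051, 0.2295, 0.0626]
tool_rot: [0.702, 0.711, 0.013, -0.018]
wrist_force: [0.3, -0.0, 5.1]
finger_gap: 0.0327
```

```bash
python3 -m inch '[[[0,0,0],0,-0.1],[[0,0,0],0,0],[[0,0,0],0,0.2],[[0,0,0],0,0.3],[[0,0,0],0,0.3]]'
python3 -m inch '[[[0,0,-0.1],0,0.3],[[0,0,-0.3],0,0.3],[[0,0,-0.55],0,0.3],[[0,0,-0.8],0,0.3],[[0,0,-1],0,0.3]]'|head -2
python3 go.py .3875 .321 .19
```

```text
clock: 23.42
tcp_pos: [0.605, 0.2295, 0.0625]
tool_rot: [0.702, 0.711, 0.013, -0.018]
wrist_force: [0.2, -0.6, -0.5]
finger_gap: 0.0553
clock: 23.83
tcp_pos: [0.606, 0.2252, 0.165]
tcp [0.606  0.2252 0.165 ] yaw 90.7 gap 0.0553 F [0.5 0.2 0.9] need(units) [ 1.   -2.17 -0.19]
```

```bash
python3 -m inch '[[[0.05,-0.1,-0.1],0,0.1],[[0.15,-0.35,-0.19],0,0.1],[[0.25,-0.6,-0.19],0,0.1],[[0.4,-0.85,-0.19],0,0.1],[[0.5,-1,-0.19],0,0.1]]'|head -2
python3 -m inch '[[[0.1,-0.2,0],0,0.1],[[0.15,-0.45,0],0,0.1],[[0.2,-0.7,0],0,0.1],[[0.25,-0.8,0],0,0.1],[[0.25,-0.85,0],0,0.1]]'|head -2
python3 - <<'E'
from h import *
s=bot.observe();p=shot('wrist','w7.png')
m,cc,n=blob(black(p)&(np.arange(480)[:,None]<330),spotter.search_frame(p,'bottle_small')[0]['centre'],30);print(cc,n,toworld(p,cc,.06,s))
E
python3 go.py .3875 .321 .044
```

```text
clock: 24.25
tcp_pos: [0.5027, 0.2738, 0.1874]
clock: 24.67
tcp_pos: [0.4158, 0.2984, 0.1895]
[286.91457286 208.02889447] 796 [0.38546803 0.32057398 0.06      ]
tcp [0.4172 0.2979 0.1893] yaw 90.8 gap 0.0471 F [ 0.5  0.  -0.3] need(units) [ 0.17 -0.28  1.46]
```

View pics/w7.png

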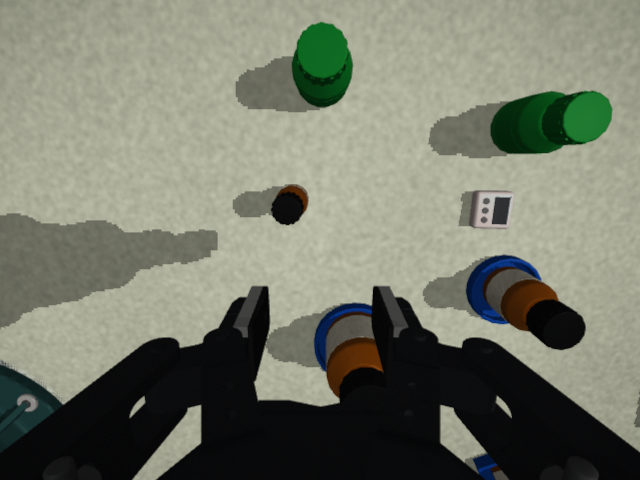

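The small bottle is at (288,207), and the large and medium bottles stand in their dishes. I'll grasp it at about (0.387, 0.321).

```bash
python3 -m inch '[[[0.1,-0.1,0.1],0,0.1],[[0.2,-0.25,0.3],0,0.1],[[0.2,-0.29,0.5],0,0.1],[[0.19,-0.29,0.7],0,0.1],[[0.19,-0.29,0.9],0,0.1]]'|head -2
python3 go.py .3868 .321 .043
```

```text
clock: 25.18
tcp_pos: [0.3883, 0.3204, 0.0995]
tcp [0.3883 0.3204 0.0995] yaw 90.8 gap 0.0473 F [-0.   0.4  1.5] need(units) [-0.02 -0.01  0.56]
```

```bash
python3 -m inch '[[[-0.01,-0.01,0.2],0,0.1],[[-0.02,-0.01,0.38],0,0.1],[[-0.02,-0.01,0.5],0,0.1],[[-0.02,-0.01,0.55],0,0.1],[[-0.02,-0.01,0.55],0,0.1]]'
python3 -m inch '[[[0,0,0],0,-0.7],[[0,0,0],0,-0.7],[[0,0,0],0,-0.7],[[0,0,0],0,-0.7],[[0,0,0],0,-0.7]]' 40
python3 -m inch '[[[0,0,-0.1],0,-0.7],[[0,0,-0.3],0,-0.7],[[0,0,-0.55],0,-0.7],[[0,0,-0.8],0,-0.7],[[0,0,-1],0,-0.7]]'
python3 go.py .535 -.3795 .21
```

```text
clock: 25.6
tcp_pos: [0.3874, 0.3204, 0.0434]
tool_rot: [0.702, 0.712, 0.013, -0.018]
wrist_force: [-0.3, -0.4, 0.4]
finger_gap: 0.047
clock: 26.02
tcp_pos: [0.388, 0.3207, 0.044]
tool_rot: [0.702, 0.712, 0.013, -0.018]
wrist_force: [0.8, 0.3, 3.8]
finger_gap: 0.0229
clock: 26.43
tcp_pos: [0.3886, 0.3163, 0.1458]
tool_rot: [0.702, 0.712, 0.014, -0.017]
wrist_force: [0.4, 0.3, -0.4]
finger_gap: 0.0226
tcp [0.3886 0.3163 0.1458] yaw 90.8 gap 0.0226 F [ 0.4  0.3 -0.4] need(units) [-6.94  1.37 -0.96]
```

```bash
python3 -m inch '[[[-0.1,0,-0.3],0,-0.7],[[-0.3,0.05,-0.6],0,-0.7],[[-0.5,0.1,-0.65],0,-0.7],[[-0.75,0.15,-0.65],0,-0.7],[[-1,0.2,-0.65],0,-0.7]]'|head -2
python3 -m inch '[[[-0.25,0.05,0],0,-0.7],[[-0.5,0.1,0],0,-0.7],[[-0.75,0.15,0],0,-0.7],[[-1,0.2,0],0,-0.7],[[-1,0.2,0],0,-0.7]]'|head -2
python3 -m inch '[[[-0.25,0.05,0],0,-0.7],[[-0.5,0.1,0],0,-0.7],[[-0.75,0.15,0],0,-0.7],[[-1,0.2,0],0,-0.7],[[-1,0.2,0],0,-0.7]]'|head -2
python3 go.py .535 -.3795 .21
```

```text
clock: 26.85
tcp_pos: [0.4105, 0.2131, 0.207]
clock: 27.27
tcp_pos: [0.4325, 0.1105, 0.2024]
clock: 27.68
tcp_pos: [0.4544, 0.008, 0.1978]
tcp [0.4544 0.008  0.1978] yaw 90.5 gap 0.0226 F [-1.2  0.4 -1.2] need(units) [-3.87  0.77 -0.29]
```

```bash
python3 -m inch '[[[-0.25,0.05,-0.05],0,-0.7],[[-0.5,0.1,-0.1],0,-0.7],[[-0.75,0.15,-0.1],0,-0.7],[[-1,0.2,-0.1],0,-0.7],[[-1,0.2,-0.1],0,-0.7]]'|head -2
python3 -m inch '[[[-0.25,0.05,0],0,-0.7],[[-0.5,0.1,0],0,-0.7],[[-0.75,0.15,0],0,-0.7],[[-1,0.2,0],0,-0.7],[[-1,0.2,0],0,-0.7]]'|head -2
python3 -m inch '[[[-0.25,0.05,0],0,-0.7],[[-0.5,0.1,0],0,-0.7],[[-0.75,0.15,0],0,-0.7],[[-1,0.2,0],0,-0.7],[[-1,0.2,0],0,-0.7]]'|head -2
python3 go.py .535 -.3795 .12
```

```text
clock: 28.1
tcp_pos: [0.4762, -0.095, 0.2032]
clock: 28.52
tcp_pos: [0.4977, -0.1974, 0.1984]
clock: 28.93
tcp_pos: [0.5189, -0.2998, 0.1934]
tcp [ 0.5189 -0.2998  0.1934] yaw 90.2 gap 0.0227 F [-1.2  0.1 -1.8] need(units) [-0.83  0.16  0.7 ]
```

```bash
python3 -m inch '[[[-0.25,0.05,0],0,-0.7],[[-0.5,0.1,0.1],0,-0.7],[[-0.75,0.15,0.3],0,-0.7],[[-0.83,0.16,0.5],0,-0.7],[[-0.83,0.16,0.7],0,-0.7]]'|head -2
python3 go.py .5345 -.3795 .051
python3 - <<'E'
from h import *
s=bot.observe();p=shot('wrist','w8.png');cv2.imwrite('pics/w8.png',p['pixels'][60:380,160:480,::-1])
E
```

```text
clock: 29.35
tcp_pos: [0.5354, -0.3804, 0.1187]
tcp [ 0.5354 -0.3804  0.1187] yaw 90.1 gap 0.0229 F [-0.6 -0.5 -1.4] need(units) [-0.02 -0.01  0.68]
```

View pics/w8.png

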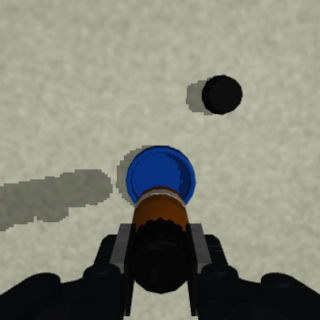

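The small bottle is lined up over the small dish, so I lower it.

```bash
python3 -m inch '[[[0,0,0.2],0,-0.7],[[-0.02,-0.01,0.4],0,-0.7],[[-0.02,-0.01,0.55],0,-0.7],[[-0.02,-0.01,0.65],0,-0.7],[[-0.02,-0.01,0.67],0,-0.7]]'
python3 -m inch '[[[0,0,0.005],0,-0.7],[[0,0,0.01],0,-0.7],[[0,0,0.015],0,-0.7],[[0,0,0.015],0,-0.7],[[0,0,0.015],0,-0.7]]'
```

```text
clock: 29.82
tcp_pos: [0.5322, -0.3758, 0.0477]
tool_rot: [0.706, 0.708, 0.013, -0.019]
wrist_force: [-5.3, 2.5, 8.5]
finger_gap: 0.0229
clock: 30.23
tcp_pos: [0.5325, -0.3753, 0.0477]
tool_rot: [0.706, 0.708, 0.013, -0.019]
wrist_force: [-2.7, 2.1, 9.9]
finger_gap: 0.0226
```

```bash
python3 -m inch '[[[0,0,-0.02],0,-0.7],[[-0.02,0.01,-0.04],0,-0.7],[[-0.04,0.02,-0.04],0,-0.7],[[-0.04,0.02,-0.04],0,-0.7],[[-0.04,0.02,-0.04],0,-0.7]]'
python3 go.py .5345 -.3795 .048
python3 - <<'E'
from h import *
s=bot.observe();p=shot('wrist');cv2.imwrite('pics/w9.png',cv2.resize(p['pixels'][140:380,220:420,::-1],None,fx=2.5,fy=2.5))
E
```

```text
clock: 30.65
tcp_pos: [0.5347, -0.3796, 0.0514]
tool_rot: [0.706, 0.708, 0.013, -0.019]
wrist_force: [-0.5, -0.0, -1.2]
finger_gap: 0.0227
tcp [ 0.5347 -0.3796  0.0514] yaw 90.2 gap 0.0227 F [-0.5 -0.  -1.2] need(units) [-0.   -0.    0.03]
```

View pics/w9.png

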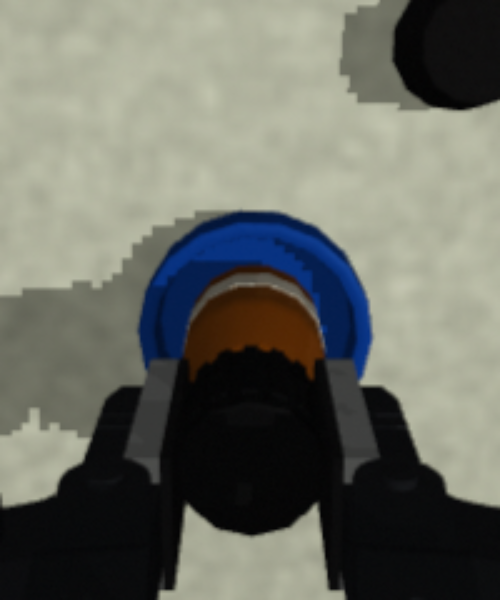

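The bottle is centred within the dish, so I'll lower it the last 3–4 mm.

```bash
python3 -m inch '[[[0,0,0.008],0,-0.7],[[0,0,0.015],0,-0.7],[[0,0,0.023],0,-0.7],[[0,0,0.03],0,-0.7],[[0,0,0.03],0,-0.7]]'
python3 -m inch '[[[0,0,0.003],0,-0.7],[[0,0,0.005],0,-0.7],[[0,0,0.005],0,-0.7],[[0,0,0.005],0,-0.7],[[0,0,0.005],0,-0.7]]'
```

```text
clock: 31.12
tcp_pos: [0.5345, -0.3793, 0.0481]
tool_rot: [0.706, 0.708, 0.013, -0.019]
wrist_force: [0.1, 0.5, -0.7]
finger_gap: 0.023
clock: 31.53
tcp_pos: [0.5345, -0.3792, 0.0477]
tool_rot: [0.706, 0.708, 0.013, -0.019]
wrist_force: [-1.2, 1.7, 2.0]
finger_gap: 0.0229
```

Contact at 2 N. I release, rise and back off, then check with the scene and top cameras.

```bash
python3 -m inch '[[[0,0,0],0,-0.4],[[0,0,0],0,-0.3],[[0,0,0],0,0],[[0,0,0],0,0.1],[[0,0,0],0,0.1]]'
python3 -m inch '[[[0,0,-0.1],0,0.1],[[0,0,-0.3],0,0.1],[[0,0,-0.55],0,0.1],[[0,0,-0.8],0,0.1],[[0,0,-1],0,0.1]]'
python3 -m inch '[[[0,0,-0.2],0,0.1],[[0,-0.2,-0.4],0,0.1],[[0,-0.45,-0.5],0,0.1],[[0,-0.7,-0.5],0,0.1],[[0,-0.9,-0.5],0,0.1]]'|head -2
python3 -m inch '[[[0,-0.2,0],0,0.1],[[0,-0.4,0],0,0.1],[[0,-0.6,0],0,0.1],[[0,-0.8,0],0,0.1],[[0,-0.8,0],0,0.1]]'
python3 - <<'E'
from h import *
p=shot('top','t9.png');q=shot('scene','s9.png')
print(bot.observe()['clock'])
for n,z in [('bottle_large',.054),('bottle_medium',.05),('bottle_small',.04),('bottle_square',.045),('plastic_bottle',.05),('beaker',.045)]:
    for nm,c in (('top',p),('scene',q)):
        for r in spotter.search_frame(c,n)[:3]: print(n,nm,round(r['conf'],2),np.round(r['centre']),toworld(c,r['centre'],z)[:2].round(3))
E
```

```text
clock: 31.95
tcp_pos: [0.5345, -0.3792, 0.0477]
tool_rot: [0.706, 0.708, 0.013, -0.019]
wrist_force: [-0.5, 0.5, -0.4]
finger_gap: 0.047
clock: 32.37
tcp_pos: [0.5354, -0.384, 0.1503]
tool_rot: [0.706, 0.708, 0.013, -0.018]
wrist_force: [-0.6, -0.4, 0.6]
finger_gap: 0.0475
clock: 32.78
tcp_pos: [0.4446, -0.3867, 0.2025]
clock: 33.2
tcp_pos: [0.3621, -0.3868, 0.204]
tool_rot: [0.706, 0.708, 0.013, -0.017]
wrist_force: [-0.4, 0.0, -0.3]
finger_gap: 0.0471
33.3
bottle_large top 0.73 [247. 264.] [0.456 0.166]
bottle_large scene 0.78 [395. 250.] [0.462 0.177]
bottle_large scene 0.33 [215. 210.] [ 0.616 -0.201]
bottle_medium top 0.96 [118. 284.] [0.41  0.427]
bottle_medium top 0.62 [141. 195.] [0.596 0.392]
bottle_medium top 0.61 [218. 194.] [0.601 0.232]
bottle_medium scene 0.86 [383. 317.] [0.609 0.242]
bottle_medium scene 0.82 [458. 361.] [0.599 0.396]
bottle_medium scene 0.57 [520. 301.] [0.416 0.434]
bottle_small top 0.79 [508. 238.] [ 0.524 -0.378]
bottle_small scene 0.66 [190. 164.] [ 0.541 -0.367]
bottle_square top 0.82 [331. 174.] [ 0.652 -0.003]
bottle_square scene 0.92 [269. 270.] [ 0.658 -0.003]
plastic_bottle top 0.78 [319. 248.] [0.492 0.018]
plastic_bottle scene 0.7 [327. 228.] [0.501 0.026]
plastic_bottle scene 0.38 [376. 336.] [0.649 0.254]
beaker top 0.73 [427. 191.] [ 0.621 -0.208]
beaker top 0.5 [498. 239.] [ 0.521 -0.355]
```

View pics/s9.png

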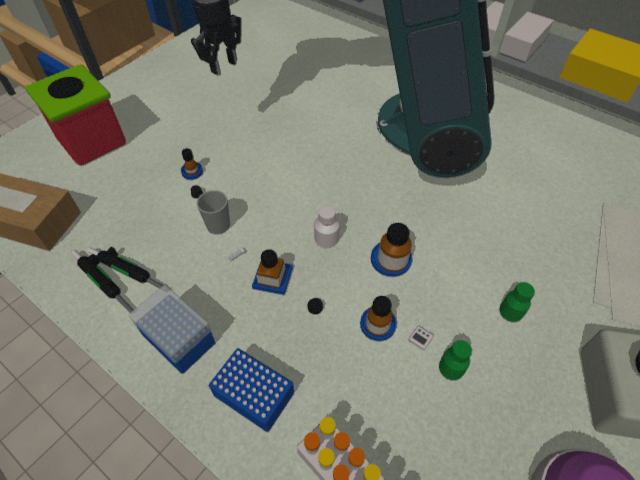

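View pics/t9.png

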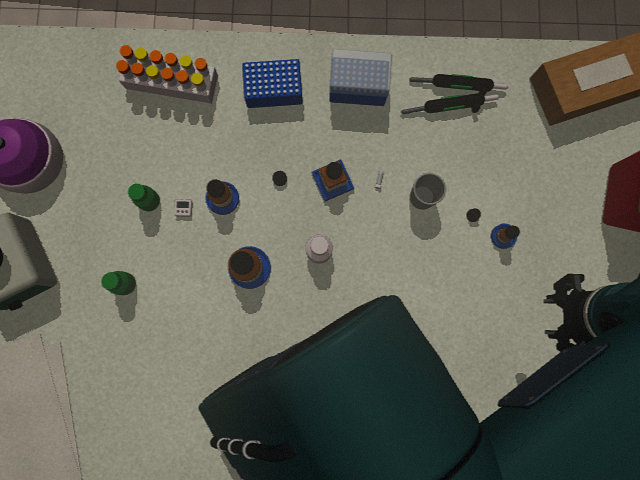

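All four amber bottles stand upright in their dishes: square (333,175), large (247,265), medium (220,195) and small (506,236) in the top view. The white bottle, the beaker and the green bottles have not moved. I'm handing in the job.

```bash
python3 -c "
from station import bot
print(bot.close_job())"
```

```text
the job is handed in; nothing more can be done
None
```

All four amber bottles stand upright in their own dishes: the square one in the square dish, and the large, medium and small ones in the matching round dishes. I handed the job in at about 33 s, well inside the 99 s limit.

- **Final check:** the last top and scene views show every bottle upright in its dish. The white bottle, the steel beaker and both green look-alikes are where they started, and the gripper was clear. Position estimates from the two cameras differed by up to about 20 mm, mostly because they mark only the visible part. I judged the fit from the pictures and the low contact forces.
- **Joint limit:** while carrying the large bottle, the last joint reached the end of its range (3.141 measured, 3.14 stated). That move stopped short and left the tool leaning about 2.6°. I turned the jaws, pressed the bottle flat at about 15 N and released it; later views show it upright.
- **Small bottle:** the first lowering touched down at about 8–10 N, roughly 4 mm off centre. I lifted it, re-centred it and set it down at about 2 N.

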